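# Fit the divider into the switch tray

### The arm

A 7-joint arm with a two-finger parallel gripper is mounted at the origin on the work surface. World frame = base frame: x ahead of the robot, y to its left, z up, the work surface at z = 0. Lengths are in m, angles in rad, forces in N, time in s.
With the tool pointing down it reaches from about 0.35 to 0.9 m from the base axis. Payload 19.9 kg.
Tool frame: the origin (TCP) lies at the very end of the fingers, on their centre line; the grasp point (between the pads) lies env.grasp_offset behind it (env.grasp_offset is the distance from the TCP to the grasp point, in m); z points along the fingers, y is the line along which they close (so a half turn about z gives the same grasp; the last joint's range is limited). The gripper opens to 94 mm and grips with 3 to 60 N. Pads are 16 mm wide; open, the fingers measure 119 mm over their backs; the gripper's body (75 mm by 177 mm) begins 78 mm behind the grasp point.
Start: joints at [-1.337, 0.417, -0.01, 1.614, 0.005, 1.111, -0.053], TCP at [0.17, 0.602, 0.205] pointing down, gripper open.
Joint ranges: [-2.81, 2.81], [-0.39, 2.02], [-1.27, 1.25], [0.06, 2.57], [-1.19, 4.33], [0.19, 2], [-2.82, 2.82]. Speed limits (rad/s): [1.89, 1.89, 2.39, 2.39, 3.01, 3.01, 3.01].

### API

Orientations are given as a unit quaternion [w, x, y, z].
In Python, from station import sense, eyes, hand_in, env gives the robot as it stands.
- The arm moves only by the tool move_arm, never from a script. Its argument "deltas" is a list that holds one entry, the list of rows, each a list of 7 numbers: the shift along the tool's x, y, z in mm, then the turn, a rotation vector about the tool's x, y, z in degrees, then the closure, from -1 (fully open) to 1 (shut). In form: [[[x, y, z, ax, ay, az, hand], ...]]. A call has 1 to 5 rows; each row shifts and turns the commanded pose from where the row before left it, along the tool's axes as they then stand; what a row does not reach is not made up. A row lasts 1/10 s, in which the tool goes at most 50 mm and 8.59 degrees, less where a joint would pass 70% of its speed; a pose out of reach is approached as far as the arm can. A call with a gripper value outside its range is refused whole. The fingers move at their own pace and stop on an object; "newtons" is the grip in N (left out, the last holds). Time passes only in rows, so rows that do not move let the fingers close. It gives the time, the measured TCP pose, the force, the opening and the grip force at its end, in the units of the state.
- sense(): the state, without advancing time (a new reading comes with each control period).
- eyes.read_camera(name): name is "scene" or "top"; returns (picture, depth): 480x640x3 uint8, red, green, blue; 480x640 float32, m along the optical axis (not along the pixel's ray), 0 where there is no reading.
- eyes.get_calibration(name): a dict with "camera_matrix" (3x3 intrinsics, pixels), "pose" (4x4, takes a point from camera to world coordinates). Camera axes: x right, y up, looking along -z (the intrinsics and any distortion apply to the point x, -y, -z); pixel columns grow to the right and rows downward; lengths in m; the calibration is good to about 2 mm. A picture is of the moment at which its call begins. get_calibration takes no time and is no camera call.
- hand_in(): hands the job in; it is judged then, once.
The state is a dict: "time": time; "joints": joint angles; "joint_velocities": joint speeds; "tau": joint torques, N m; "ee_pos": TCP position; "eef_rot": TCP orientation; "ft_force": force on the tool from outside, world axes, zero at the start; "ft_torque": the same for the moment, N m; "gripper_width": finger opening in m; "grasp_force": force on a finger pad.
Only numpy, scipy, OpenCV 4.12 (cv2) and the standard library are available. Lean on these libraries where they do the work, as an engineer would, in place of code of your own. Each camera call takes 0.05 s, during which the arm holds its last target. There are 200 camera calls.

### The job

Fit the loose green divider panel into the slot of the green parts tray, standing on its long edge and pushed fully home so that it parts the tray in two, and let go of it. It lies flat on the counter: lean it on the sloping steel rest if you need to take it again by its top edge. Leave the switches in the tray and the other things on the counter where they are.

Things in the scene. Friction and masses are not known exactly. Their poses are not given: they have to be found in the camera images.
- divider: The loose divider: a plain green plastic panel 150 x 66 x 8 mm (its x, y, z), about 90 g, the same either way round and either face up. It starts flat on the counter. Origin: centre of its underside as it lies; x along the length, y along the width, z through the thickness.
- divider_mid (a point): Centre of the divider (4 mm above its origin along its z), same axes.
- tray: Fixed open green parts tray, 168 (x) x 148 (y) x 48 mm high, walls and floor 4 mm; origin: centre of its underside, z up. The slot for the divider runs along its x across the middle. Seated, the divider stands on the tray floor, its length along the tray's x, both ends in the grooves, its top edge 70 mm above the counter (22 mm above the walls).
- tray_slot (a point): Middle of the slot at the tray's inner floor (4 mm up), axes as the tray's; the seated divider's centre is 33 mm above it. At x = +-80 mm, on each end wall, two ribs reaching 16 mm inward form a vertical groove 10.5 mm wide, open at the top and down to the floor; over the upper 10 mm it flares to 21 mm wide, its mouth 49 mm above the counter.
- rest: Fixed steel rest for leaning a panel at 45 degrees. Base plate 150 (x) x 110 (y) x 8 mm; origin: centre of its underside, z up. Two rails at x = +-55 mm, 14 mm wide, 10 mm thick, rise towards its +y; a ledge at the foot of each stands 14 mm out from the slope. Between them a 96 mm gap for fingers, open down to the base plate.
- rest_ledge (a point): On the rest's middle (x = 0), where the slope's face meets the ledges: y = -26, z = 50 mm in the rest's frame, same axes. The slope rises from here along (0, 0.707, 0.707) and faces (0, -0.707, 0.707). A panel leant here, its length along x, has its upper edge 97 mm up, 4 mm past the rails' ends.
- button_a: Bystander: push-button switch with white domed cap, 32 mm across, 30 mm high, standing on the counter between the task's things. Origin: centre of its underside.
- toggle_a: Bystander: small blue toggle switch, 28 x 17 x 40 mm, standing on the counter between the task's things. Origin: centre of its underside.
- rocker_in_tray: Bystander: black rocker switch, 30 x 22 x 20 mm, lying in one compartment of the tray. Origin: centre of its underside.
- toggle_in_tray: Bystander: blue toggle switch, 28 x 17 x 40 mm, lying in the other compartment of the tray. Origin: centre of its underside.
- button_big: Bystander: large push-button with yellow cap, 54 mm across, 51 mm high, near the robot. Origin: centre of its underside.
- pen: Bystander: marker pen, 110 mm long, 14 mm thick, near the robot. Origin: centre of its underside.
- small_bin: Bystander: empty white bin, 70 x 90 x 35 mm, at the far side. Origin: centre of its underside.
- tape: Bystander: cardboard ring of tape, 70 mm across, 18 mm high, at the far side. Origin: centre of its underside.
Mind the look-alikes: they are no part of the job. What is meant by the divider is not red, and is the smaller of those in its own colour.

How it is judged:
At the end, for the whole second after the job is handed in: The divider stands on its long edge in the tray's slot, both ends in the grooves and its lower edge on the tray floor (centre 29 to 37 mm above the floor, within 5 mm of the slot's middle plane and 9 mm along it, within 0.1 rad along the slot and 0.14 rad of upright), released and at rest (x of divider_mid in the frame of tray_slot between -0.009 and 0.009 m and y of divider_mid in the frame of tray_slot between -0.005 and 0.005 m and z of divider_mid in the frame of tray_slot between 0.029 and 0.037 m and angle between the x axis of divider and the x axis of tray, either way round below 0.1 rad and angle between the z axis of divider and the y axis of tray, either way round below 0.14 rad and linear speed of divider below 0.02 m/s and angular speed of divider below 0.2 rad/s); the robot touches nothing.
It fails at once if a bystander (a switch, the pen, the small bin or the tape) is moved more than 30 mm (distance of any of button_a, toggle_a, rocker_in_tray, toggle_in_tray, button_big, pen, small_bin, tape from where it was at the start of the episode above 0.03 m).
It also fails if it takes over 61 s, if anything falls off the work surface, if the arm or the gripper's body presses on something with over 40 N, if the wrist force passes 120 N, or if a joint passes its speed limit or range.

## Working session

There is one attempt and no reset: what is moved stays moved. The work goes in short steps, Python scripts to look and compute and a tool call to move; the robot and the scene stay as the last step left them, time stands still between calls to the robot, and variables do not carry over. Pictures are saved under pics/ and viewed, at most 12 in all, crops included, and the job is handed in when it is done.

Besides the shell and the picture viewer there is one more tool, called as name(argument=value, ...) on one line, values as JSON. move_arm: Moves the arm, as the interface text tells. Its arguments: {"type":"object","properties":{"deltas":{"type":"array"},"newtons":{"type":"number"}},"required":["deltas"]}

```bash
mkdir -p pics
python3 - <<'E'
from station import sense, eyes, env
import cv2,numpy as np
s=sense();print(s['time'],s['ee_pos'],s['eef_rot'],s['gripper_width'],env.grasp_offset)
for n in("top","scene"):
    p,d=eyes.read_camera(n);c=eyes.get_calibration(n)
    cv2.imwrite(f'pics/{n}0.png',p[:,:,::-1]);np.savez(f'{n}0.npz',p=p,d=d,K=c['camera_matrix'],T=c['pose']);print(n,{k:(v.round(3).tolist() if hasattr(v,'round') else v) for k,v in c.items()})
E
```

```text
0.0 [0.16951014 0.60118084 0.20481289] [-2.48951201e-05  1.36961103e-01  9.90576232e-01 -6.19471225e-04] 0.09378734559658439 0.0188
top {'camera_matrix': [[442.557, 0.0, 320.002], [0.0, 442.557, 234.263], [0.0, 0.0, 1.0]], 'pose': [[0.018, 0.991, -0.135, 0.409], [-1.0, 0.015, -0.022, 0.026], [-0.02, 0.135, 0.991, 1.063], [0.0, 0.0, 0.0, 1.0]]}
scene {'camera_matrix': [[467.639, 0.0, 311.751], [0.0, 467.639, 245.701], [0.0, 0.0, 1.0]], 'pose': [[-0.421, -0.667, 0.615, 1.13], [0.907, -0.313, 0.282, 0.328], [0.004, 0.676, 0.737, 0.771], [0.0, 0.0, 0.0, 1.0]]}
```

View pics/top0.png

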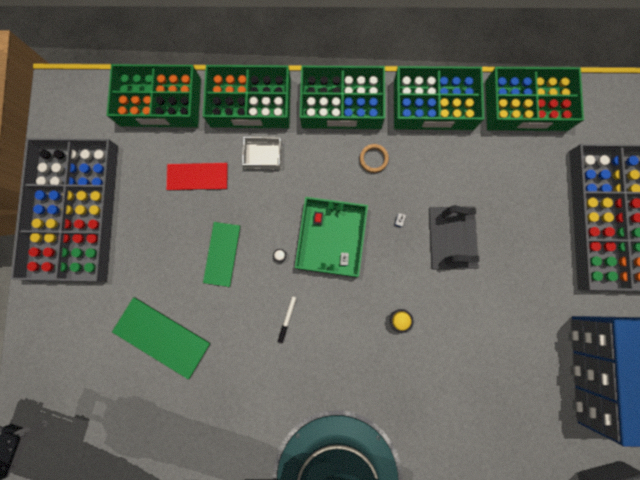

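View pics/scene0.png

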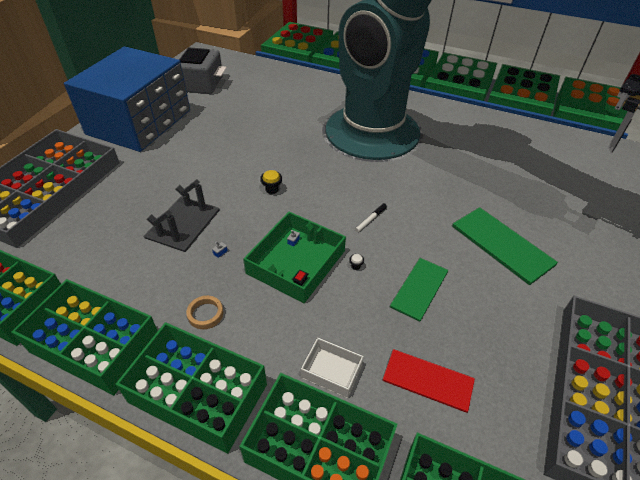

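In the top picture there are three panels: green at (222,254), larger green at (161,337) and red at (197,176). The one at (222,254) should be the divider, being the smaller green one. I'll confirm in a crop and measure.

```bash
cat > h.py <<'E'
import numpy as np,cv2
def load(n): z=np.load(n+'.npz'); return z['p'],z['d'],z['K'],z['T']
def ray(K,T,u,v,z):  # world point on plane height z
    d=T[:3,:3]@np.array([(u-K[0,2])/K[0,0],-(v-K[1,2])/K[1,1],-1]); o=T[:3,3]
    return o+d*(z-o[2])/d[2]
def cloud(d,K,T):
    v,u=np.mgrid[:d.shape[0],:d.shape[1]]
    c=np.stack([(u-K[0,2])/K[0,0]*d,-(v-K[1,2])/K[1,1]*d,-d],-1)
    return c@T[:3,:3].T+T[:3,3]
E
python3 - <<'E'
from h import *
p,d,K,T=load('top0'); W=cloud(d,K,T)
a=cv2.resize(p[185:295,195:375],None,fx=4.4,fy=4.4,interpolation=cv2.INTER_CUBIC)
cv2.imwrite('pics/c1.png',a[:,:,::-1])
a=cv2.resize(p[195:280,415:495],None,fx=7,fy=7,interpolation=cv2.INTER_CUBIC)
cv2.imwrite('pics/c2.png',a[:,:,::-1])
P=p.astype(int); g=(P[:,:,1]>P[:,:,0]+40)&(P[:,:,1]>P[:,:,2]+40)
n,l,s,c=cv2.connectedComponentsWithStats(g.astype(np.uint8))
for i in range(1,n):
    if s[i,4]<300 or s[i,1]<140: continue
    m=l==i
    q=W[m]; print(s[i],c[i].round(1),'z',np.percentile(q[:,2],[5,50,95]).round(4))
    # use rectified plane projection
    z=0.008 if s[i,4]<4000 and np.percentile(q[:,2],95)<.02 else .048
    cn,_=cv2.findContours(m.astype(np.uint8),cv2.RETR_EXTERNAL,cv2.CHAIN_APPROX_NONE)
    pts=np.array([ray(K,T,u,v,z)[:2] for u,v in cn[0][:,0]],np.float32)
    print(z,cv2.minAreaRect(pts*1000))
m=np.zeros(g.shape,bool);m[195:280,425:485]=1
q=W[m]; 
for lo,hi in((.004,.014),(.03,.06),(.07,.12)):
    k=q[(q[:,2]>lo)&(q[:,2]<hi)]; print(lo,len(k),cv2.minAreaRect((k[:,:2]*1000).astype(np.float32)),k.mean(0).round(4))
q=W[300:310,200:280]; print('table z',np.median(q[...,2]))
E
```

```text
[ 295  197   73   80 3768] [329.7 239.1] z [0.0019 0.0054 0.0494]
0.048 ((543.236328125, 22.626564025878906), (147.8101806640625, 168.23025512695312), 83.05087280273438)
[ 203  222   37   65 1652] [221.3 253.9] z [0.0056 0.0089 0.0122]
0.008 ((501.44476318359375, 285.53399658203125), (64.8486099243164, 148.5987548828125), 82.7655029296875)
[ 113  298   96   81 3705] [160.6 337.7] z [0.0091 0.0124 0.0155]
0.008 ((302.0581970214844, 420.02655029296875), (215.07919311523438, 93.97069549560547), 61.053653717041016)
0.004 2500 ((552.5482788085938, -274.3380432128906), (142.552001953125, 205.7474365234375), 89.22677612304688) [ 0.5474 -0.268   0.0088]
0.03 178 ((549.8683471679688, -278.13421630859375), (124.43704223632812, 67.8958740234375), 2.012371301651001) [ 0.553  -0.2819  0.0512]
0.07 205 ((549.3991088867188, -260.858642578125), (124.53507232666016, 33.73948287963867), 1.7336094379425049) [ 0.5487 -0.2574  0.0834]
table z 0.0009032841168399308
```

View pics/c1.png

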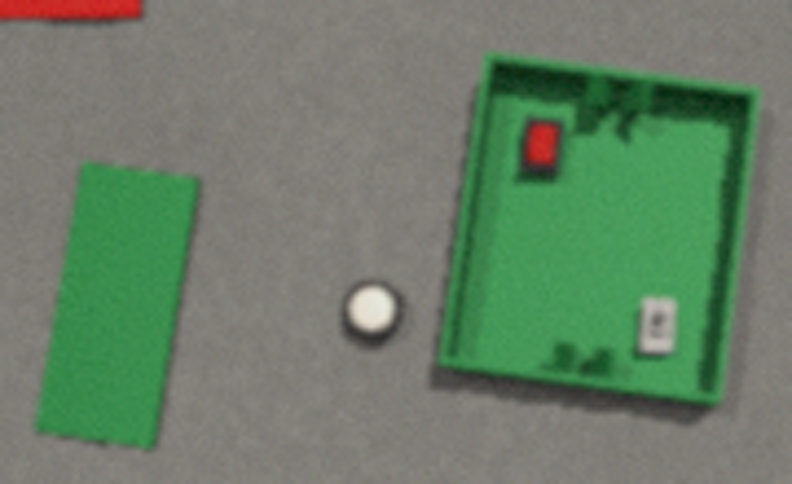

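View pics/c2.png

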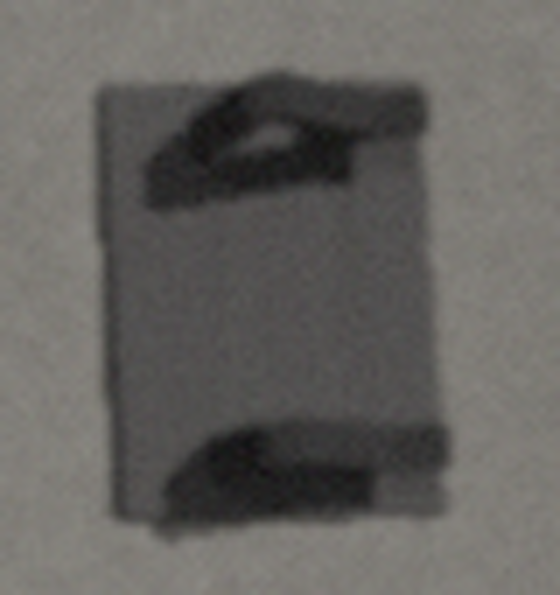

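The crop confirms the divider: a plain green panel of about 65 x 149 mm, nearly parallel to the tray. The tray ribs are at crop (610,90) and (585,360). Next I'll measure the rest: its base corners and which way it rises.

Run:
```python
from h import *
p,d,K,T=load('top0'); W=cloud(d,K,T)
c=[ray(K,T,415+a/7-.43,195+b/7-.43,.008)[:2]*1000 for a,b in((97,85),(425,85),(440,515),(118,520))]
print('rest base',np.round(c,1),np.mean(c,0).round(1))
c=[ray(K,T,195+a/4.4-.4,185+b/4.4-.4,.048)[:2]*1000 for a,b in((489,55),(760,90),(718,404),(441,366))]
print('tray',np.round(c,1),np.mean(c,0).round(1))
p,d,K,T=load('scene0'); W2=cloud(d,K,T)
a=cv2.resize(p[170:255,135:230],None,fx=7,fy=7,interpolation=cv2.INTER_CUBIC)
cv2.imwrite('pics/c3.png',a[:,:,::-1])
q=W2[170:255,135:230].reshape(-1,3)
for zl in range(20,105,10):
    k=q[(q[:,2]>zl/1000)&(q[:,2]<=zl/1000+.01)&(q[:,0]<.68)]
    for s in(0,1):
        kk=k[(k[:,0]>.55)==s]
        if len(kk)>3: print(zl,s,len(kk),np.median(kk,0).round(3),kk.min(0).round(3)[:2],kk.max(0).round(3)[:2])
```

```text
rest base [[ 623.2 -211.5]
 [ 624.8 -324. ]
 [ 476.9 -324.7]
 [ 473.3 -216.4]] [ 549.6 -269.2]
tray [[633.9  83.4]
 [617.  -60.8]
 [450.8 -39.7]
 [468.  104.7]] [542.4  21.9]
20 0 44 [ 0.498 -0.252  0.024] [ 0.486 -0.297] [ 0.503 -0.245]
20 1 69 [ 0.604 -0.245  0.025] [ 0.582 -0.294] [ 0.613 -0.137]
30 0 47 [ 0.497 -0.289  0.035] [ 0.487 -0.3  ] [ 0.503 -0.246]
30 1 62 [ 0.607 -0.268  0.036] [ 0.592 -0.297] [ 0.612 -0.143]
40 0 49 [ 0.501 -0.29   0.046] [ 0.488 -0.311] [ 0.504 -0.246]
40 1 50 [ 0.609 -0.251  0.047] [ 0.597 -0.305] [ 0.614 -0.143]
50 0 78 [ 0.5   -0.296  0.055] [ 0.488 -0.315] [ 0.506 -0.246]
50 1 79 [ 0.609 -0.29   0.054] [ 0.597 -0.309] [ 0.614 -0.242]
60 0 42 [ 0.5   -0.253  0.066] [ 0.486 -0.284] [ 0.503 -0.246]
60 1 45 [ 0.61  -0.247  0.065] [ 0.594 -0.282] [ 0.613 -0.241]
70 0 45 [ 0.499 -0.253  0.076] [ 0.487 -0.275] [ 0.503 -0.246]
70 1 57 [ 0.608 -0.249  0.076] [ 0.596 -0.27 ] [ 0.613 -0.242]
80 0 39 [ 0.498 -0.253  0.086] [ 0.486 -0.268] [ 0.502 -0.248]
80 1 39 [ 0.608 -0.25   0.087] [ 0.596 -0.264] [ 0.612 -0.243]
90 0 7 [ 0.494 -0.254  0.091] [ 0.49  -0.256] [ 0.504 -0.252]
90 1 8 [ 0.603 -0.252  0.092] [ 0.597 -0.253] [ 0.61 -0.25]
```

View pics/c3.png

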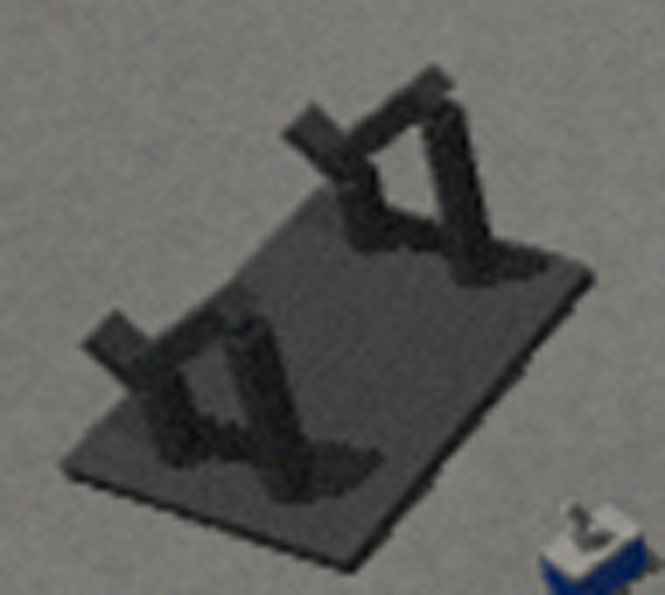

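The rest rises towards world +y, with rail tops near y=-0.25 and ledges near y=-0.295. Its yaw is about 1.5°, so I have every pose I need and can move.

```bash
cat > g.py <<'E'
import sys,numpy as np
from station import sense
from scipy.spatial.transform import Rotation as Ro
# usage: g.py x y z(mm) yaw_of_tool_y(deg) tilt(deg about tool x from straight down)
s=sense(); P=np.array(s['ee_pos'])*1000; q=s['eef_rot']; R=Ro.from_quat([q[1],q[2],q[3],q[0]])
def goal(yaw,tilt):
    a=np.deg2rad(yaw); y=np.array([np.cos(a),np.sin(a),0]); z=np.array([0,0,-1.])
    return Ro.from_matrix(np.c_[np.cross(y,z),y,z])*Ro.from_euler('x',tilt,degrees=True)
a=list(map(float,sys.argv[1:])); G=goal(a[3],a[4])
dl=R.inv().apply(np.array(a[:3])-P); rv=(R.inv()*G).as_rotvec(degrees=True)
print('now',P.round(1),'t',round(s['time'],2),'w',round(s['gripper_width']*1000,1),'F',np.round(s['ft_force'],1))
print('shift before turn',dl.round(1),'turn',rv.round(2),'shift after turn',G.inv().apply(np.array(a[:3])-P).round(1))
E
python3 g.py 501.4 285.5 60 82.8 0
```

```text
now [169.5 601.2 204.9] t 0.1 w 94.0 F [-0.2  0.4  1. ]
shift before turn [-405.1 -213.7  145.2] turn [-0.06  0.   -8.54] shift after turn [-368.8 -271.6  144.9]
```

move_arm(deltas=[[[-40.5,-21.4,10,0,0,0,-1],[-40.5,-21.4,10,0,0,0,-1],[-40.5,-21.4,10,0,0,0,-1],[-40.5,-21.4,10,0,0,0,-1],[-40.5,-21.4,10,0,0,0,-1]]], newtons=25)

```text
time: 0.6
ee_pos: [0.3364, 0.442, 0.155]
eef_rot: [-0.0, 0.137, 0.991, -0.0]
ft_force: [1.3, 1.4, -0.2]
gripper_width: 0.0941
grasp_force: 0.0
```

move_arm(deltas=[[[-40.5,-21.4,15,0,0,0,-1],[-40.5,-21.4,15,0,0,0,-1],[-40.5,-21.4,15,0,0,0,-1],[-40.5,-21.4,15,0,0,0,-1],[-40.5,-21.4,15,0,0,-8.5,-1]]])

```text
time: 1.1
ee_pos: [0.5011, 0.2853, 0.0802]
eef_rot: [-0.0, 0.066, 0.998, -0.0]
ft_force: [0.9, 0.6, 0.1]
gripper_width: 0.094
grasp_force: 0.0
```

move_arm(deltas=[[[0,0,0,0,0,0,-1],[0,0,0,0,0,0,-1],[0,0,0,0,0,0,-1]]])

```text
time: 1.4
ee_pos: [0.4994, 0.2879, 0.0811]
eef_rot: [-0.0, 0.066, 0.998, 0.0]
ft_force: [-0.7, 0.3, 0.2]
gripper_width: 0.094
grasp_force: 0.0
```

```bash
python3 g.py 501.4 285.5 2 82.8 0
```

```text
now [499.4 287.9  81.1] t 1.4 w 94.0 F [-0.7  0.3  0.2]
shift before turn [-2.3 -2.1 79.1] turn [ 0.02 -0.02 -0.36] shift after turn [-2.3 -2.1 79.1]
```

move_arm(deltas=[[[-1,-1,25,0,0,-0.4,-1],[-1,-1,25,0,0,0,-1],[0,0,20,0,0,0,-1],[0,0,9,0,0,0,-1],[0,0,0,0,0,0,-1]]])

```text
time: 1.9
ee_pos: [0.501, 0.2856, 0.0016]
eef_rot: [-0.0, 0.062, 0.998, -0.0]
ft_force: [0.5, 0.0, -0.1]
gripper_width: 0.0941
grasp_force: 0.0
```

move_arm(deltas=[[[0,0,0,0,0,0,0.3],[0,0,0,0,0,0,0.5],[0,0,0,0,0,0,1],[0,0,0,0,0,0,1],[0,0,0,0,0,0,1]]])

```text
time: 2.4
ee_pos: [0.5021, 0.2848, 0.0025]
eef_rot: [0.0, 0.062, 0.998, 0.0]
ft_force: [-1.5, -1.2, 5.6]
gripper_width: 0.0658
grasp_force: 25.0
```

```bash
python3 g.py 501.4 285.5 2 82.8 0
```

```text
now [502.1 284.8   2.5] t 2.4 w 65.8 F [-1.5 -1.2  5.6]
shift before turn [0.7 0.6 0.5] turn [0.02 0.03 0.05] shift after turn [0.7 0.6 0.5]
```

move_arm(deltas=[[[0,0,-20,0,0,0,1],[0,0,-40,0,0,0,1],[0,0,-45,0,0,0,1],[0,0,-45,0,0,0,1],[0,0,-40,0,0,0,1]]], newtons=30)

```text
time: 2.9
ee_pos: [0.5018, 0.2845, 0.1944]
eef_rot: [0.0, 0.063, 0.998, 0.0]
ft_force: [0.7, -0.3, 0.5]
gripper_width: 0.0657
grasp_force: 30.0
```

```bash
python3 g.py 550 -311 190 91.5 -45
```

```text
now [501.8 284.5 194.4] t 2.9 w 65.7 F [ 0.7 -0.3  0.5]
shift before turn [-122.1 -584.8    4.2] turn [-44.89   3.44  -8.2 ] shift after turn [ -32.6 -424.9 -418.7]
```

move_arm(deltas=[[[-8.1,-39,0,0,0,0,1],[-8.1,-39,0,0,0,0,1],[-8.1,-39,0,0,0,0,1],[-8.1,-39,0,0,0,0,1],[-8.1,-39,0,0,0,0,1]]])

```text
time: 3.4
ee_pos: [0.5175, 0.0845, 0.1922]
eef_rot: [0.0, 0.062, 0.998, 0.0]
ft_force: [0.3, -0.2, -0.9]
gripper_width: 0.0653
grasp_force: 30.0
```

move_arm(deltas=[[[-8.1,-39,0,0,0,0,1],[-8.1,-39,0,0,0,0,1],[-8.1,-39,0,0,0,0,1],[-8.1,-39,0,0,0,0,1],[-8.1,-39,0,0,0,0,1]]])

```text
time: 3.9
ee_pos: [0.5335, -0.114, 0.1922]
eef_rot: [0.0, 0.062, 0.998, 0.0]
ft_force: [0.2, 0.9, -0.8]
gripper_width: 0.0654
grasp_force: 30.0
```

move_arm(deltas=[[[-8.1,-39,0,0,0,0,1],[-8.1,-39,0,0,0,0,1],[-8.1,-39,0,0,0,0,1],[-8.1,-39,0,0,0,0,1],[-8.1,-39,0,0,0,-8.5,1]]])

```text
time: 4.4
ee_pos: [0.5495, -0.3123, 0.192]
eef_rot: [-0.0, -0.012, 1.0, 0.0]
ft_force: [-0.4, 0.5, -1.0]
gripper_width: 0.0656
grasp_force: 30.0
```

move_arm(deltas=[[[0,0,0,-7.5,0,0,1],[0,0,0,-7.5,0,0,1],[0,0,0,-7.5,0,0,1],[0,0,0,-7.5,0,0,1],[0,0,0,-7.5,0,0,1]]])

```text
time: 4.9
ee_pos: [0.5495, -0.3116, 0.1927]
eef_rot: [-0.003, -0.011, 0.946, 0.324]
ft_force: [0.1, 0.5, -0.5]
gripper_width: 0.0653
grasp_force: 30.0
```

move_arm(deltas=[[[0,0,0,-7.5,0,0,1],[0,0,0,0,0,0,1],[0,0,0,0,0,0,1]]])

```text
time: 5.2
ee_pos: [0.5494, -0.3113, 0.1911]
eef_rot: [-0.005, -0.01, 0.924, 0.382]
ft_force: [1.3, 0.4, -1.1]
gripper_width: 0.0653
grasp_force: 30.0
```

```bash
python3 g.py 550 -311.3 121.3 91.5 -45; python3 -c "
from station import sense;print(sense()['joints'])"
```

```text
now [ 549.4 -311.3  191.1] t 5.2 w 65.3 F [ 1.3  0.4 -1.1]
shift before turn [ -0.7 -49.3  49.5] turn [-0.08  0.1  -0.18] shift after turn [ -0.6 -49.4  49.4]
[ 0.64117611  0.80406028  0.17135166  1.24528138 -0.63108995  1.72471757
  2.49871842]
```

move_arm(deltas=[[[0,-24.6,24.7,0,0,0,1],[-0.6,-24.7,24.7,0,0,0,1],[0,0,25,0,0,0,1],[0,0,20,0,0,0,1],[0,0,0,0,0,0,1]]])

```text
time: 5.7
ee_pos: [0.5501, -0.2759, 0.0906]
eef_rot: [-0.005, -0.013, 0.924, 0.382]
ft_force: [0.1, 0.8, -0.9]
gripper_width: 0.0656
grasp_force: 30.0
```

```bash
python3 g.py 550 -273.1 74.7 91.5 -45
python3 - <<'E'
from h import *
from station import eyes
p,d=eyes.read_camera('scene'); a=cv2.resize(p[140:265,110:250],None,fx=4.8,fy=4.8,interpolation=cv2.INTER_CUBIC)
cv2.imwrite('pics/s1.png',a[:,:,::-1])
E
```

```text
now [ 550.1 -275.9   90.6] t 5.7 w 65.6 F [ 0.1  0.8 -0.9]
shift before turn [ 0.  -9.2 13.2] turn [-0.03 -0.04  0.06] shift after turn [ 0.  -9.2 13.2]
```

View pics/s1.png

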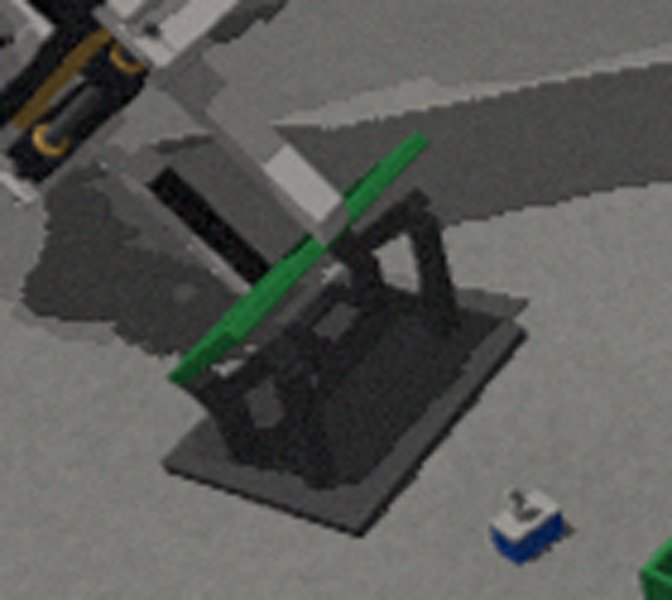

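The panel hovers parallel above the rails, crop (175,378) to (425,135), centred on them. I'll lower it onto the slope and slide it down to the ledges.

move_arm(deltas=[[[0,0,8,0,0,0,1],[0,0,4,0,0,0,1],[0,0,0,0,0,0,1]]])

```text
time: 6.05
ee_pos: [0.5493, -0.2704, 0.0821]
eef_rot: [-0.004, -0.011, 0.924, 0.382]
ft_force: [-0.2, -0.5, -1.3]
gripper_width: 0.0657
grasp_force: 30.0
```

move_arm(deltas=[[[0,-4,0,0,0,0,1],[0,-3,0,0,0,0,1],[0,0,0,0,0,0,1]]])

```text
time: 6.35
ee_pos: [0.5492, -0.2761, 0.0767]
eef_rot: [-0.004, -0.011, 0.924, 0.383]
ft_force: [-0.6, -0.6, -0.6]
gripper_width: 0.0654
grasp_force: 30.0
```

```bash
python3 g.py 550 -273.1 74.7 91.5 -45
```

```text
now [ 549.2 -276.1   76.7] t 6.35 w 65.4 F [-0.6 -0.6 -0.6]
shift before turn [-0.8  0.7  3.5] turn [-0.01  0.13 -0.14] shift after turn [-0.8  0.7  3.5]
```

move_arm(deltas=[[[0,0,2,0,0,0,1],[0,0,1,0,0,0,1],[0,0,0,0,0,0,1]]])

```text
time: 6.65
ee_pos: [0.5493, -0.2748, 0.0757]
eef_rot: [-0.004, -0.011, 0.924, 0.382]
ft_force: [-2.7, -9.3, 8.6]
gripper_width: 0.0654
grasp_force: 30.0
```

move_arm(deltas=[[[0,0,1,0,0,0,1],[0,0,0,0,0,0,1]]])

```text
time: 6.85
ee_pos: [0.5493, -0.2748, 0.0757]
eef_rot: [-0.003, -0.01, 0.924, 0.381]
ft_force: [-3.5, -13.3, 16.4]
gripper_width: 0.0654
grasp_force: 30.0
```

move_arm(deltas=[[[0,-1,0,0,0,0,1],[0,-1,0,0,0,0,1],[0,0,0,0,0,0,1]]])

```text
time: 7.15
ee_pos: [0.5495, -0.2751, 0.0753]
eef_rot: [-0.004, -0.011, 0.924, 0.383]
ft_force: [-6.9, -6.5, 27.0]
gripper_width: 0.0656
grasp_force: 30.0
```

```bash
python3 g.py 550 -273.1 74.7 91.5 -45
```

```text
now [ 549.5 -275.1   75.3] t 7.15 w 65.6 F [-6.9 -6.5 27. ]
shift before turn [-0.5  1.   1.9] turn [-0.01  0.2  -0.04] shift after turn [-0.5  1.   1.9]
```

move_arm(deltas=[[[0,0.5,-0.8,0,0,0,1],[0,0,0,0,0,0,0.2],[0,0,0,0,0,0,-0.5],[0,0,0,0,0,0,-1],[0,0,0,0,0,0,-1]]])

```text
time: 7.65
ee_pos: [0.5493, -0.2742, 0.0735]
eef_rot: [-0.005, -0.011, 0.924, 0.383]
ft_force: [-1.7, 0.6, -0.6]
gripper_width: 0.0833
grasp_force: 0.0
```

move_arm(deltas=[[[0,0,-10,0,0,0,-1],[0,0,-30,0,0,0,-1],[0,0,-45,0,0,0,-1],[0,30,-35,8,0,0,-1],[0,30,-30,8,0,0,-1]]])

```text
time: 8.15
ee_pos: [0.5495, -0.3356, 0.2212]
eef_rot: [-0.004, -0.009, 0.969, 0.248]
ft_force: [2.0, 0.1, 1.9]
gripper_width: 0.0937
grasp_force: 0.0
```

```bash
python3 g.py 549.5 -217.7 190 91.5 45
python3 - <<'E'
from h import *
from station import eyes
p,d=eyes.read_camera('scene'); c=eyes.get_calibration('scene');np.savez('s2.npz',p=p,d=d,K=c['camera_matrix'],T=c['pose'])
a=cv2.resize(p[140:265,110:250],None,fx=4.8,fy=4.8,interpolation=cv2.INTER_CUBIC)
cv2.imwrite('pics/s2.png',a[:,:,::-1])
E
```

```text
now [ 549.5 -335.6  221.2] t 8.15 w 93.7 F [2.  0.1 1.9]
shift before turn [-2.3 88.3 84. ] turn [73.74 -0.23 -0.44] shift after turn [ -3.1 105.4 -61.2]
```

View pics/s2.png

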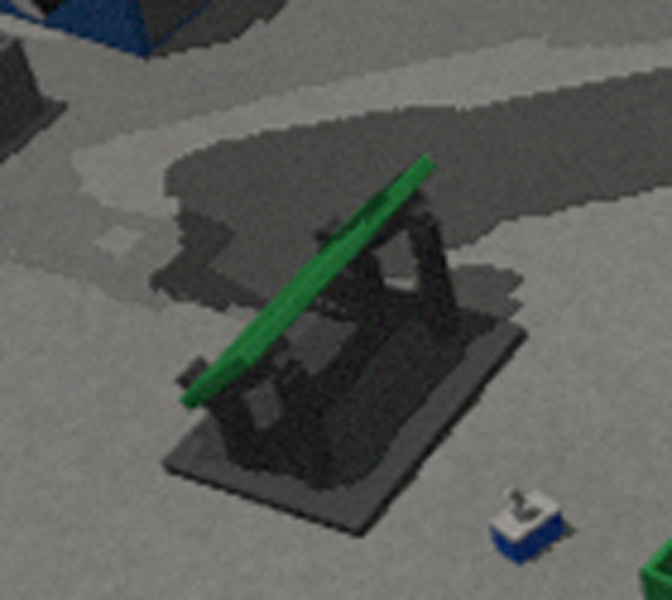

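The divider leans on the rest with its ends free, top edge near crop (430,160) to (185,400). I'll now swing round to take it by the top edge.

move_arm(deltas=[[[-0.7,34,19,0,0,0,-1],[-0.7,34,19,0,0,0,-1],[-0.7,34,19,0,0,0,-1],[0,0,0,8.2,0,0,-1],[0,0,0,8.2,0,0,-1]]])

```text
time: 8.7
ee_pos: [0.5502, -0.2158, 0.2222]
eef_rot: [-0.0, -0.011, 0.994, 0.107]
ft_force: [0.9, -0.8, -0.7]
gripper_width: 0.0938
grasp_force: 0.0
```

move_arm(deltas=[[[0,0,0,8.2,0,0,-1],[0,0,0,8.2,0,0,-1],[0,0,0,8.2,0,0,-1],[0,0,0,8.2,0,0,-1],[0,0,0,8.2,0,0,-1]]])

```text
time: 9.2
ee_pos: [0.551, -0.2152, 0.2232]
eef_rot: [0.005, -0.011, 0.969, -0.248]
ft_force: [-0.4, -0.8, 0.2]
gripper_width: 0.0936
grasp_force: 0.0
```

move_arm(deltas=[[[0,0,0,8.2,0,0,-0.5],[0,0,0,8.2,0,0,-0.2],[0,0,0,0,0,0,-0.2],[0,0,0,0,0,0,-0.2]]])

```text
time: 9.6
ee_pos: [0.5503, -0.2147, 0.2214]
eef_rot: [0.004, -0.011, 0.925, -0.381]
ft_force: [-0.4, -0.5, 0.0]
gripper_width: 0.0657
grasp_force: 0.0
```

```bash
python3 g.py 549.5 -217.7 135.5 91.5 45;  python3 -c "
from station import sense;print(sense()['joints'])"
```

```text
now [ 550.3 -214.7  221.4] t 9.6 w 65.7 F [-0.4 -0.5  0. ]
shift before turn [ 0.8 58.4 63.1] turn [ 0.24 -0.11 -0.05] shift after turn [ 0.9 58.6 62.9]
[-0.48184503  0.40340547  0.48140306  1.90289206  0.72187708  1.02085161
  1.12812885]
```

move_arm(deltas=[[[0.8,29,31.5,0,0,0,-0.2],[0,29.4,31.5,0,0,0,-0.2],[0,0,0,0,0,0,-0.2]]])

```text
time: 9.9
ee_pos: [0.5471, -0.2196, 0.1327]
eef_rot: [0.002, -0.01, 0.925, -0.381]
ft_force: [-0.4, -0.1, 0.9]
gripper_width: 0.0562
grasp_force: 0.0
```

move_arm(deltas=[[[0,0,25,0,0,0,-0.2],[0,0,25,0,0,0,-0.2],[0,0,15,0,0,0,-0.2],[0,0,0,0,0,0,-0.2]]])

```text
time: 10.3
ee_pos: [0.5501, -0.2665, 0.0911]
eef_rot: [0.004, -0.009, 0.924, -0.381]
ft_force: [-0.0, -0.3, 0.1]
gripper_width: 0.0563
grasp_force: 0.0
```

```bash
python3 g.py 549.5 -274.3 78.9 91.5 45
python3 - <<'E'
from h import *
from station import eyes
p,d=eyes.read_camera('scene')
a=cv2.resize(p[120:245,120:260],None,fx=4.8,fy=4.8,interpolation=cv2.INTER_CUBIC)
cv2.imwrite('pics/s3.png',a[:,:,::-1])
E
```

```text
now [ 550.1 -266.5   91.1] t 10.3 w 56.3 F [-0.  -0.3  0.1]
shift before turn [ 0.8  3.1 14.2] turn [ 0.15 -0.23 -0.3 ] shift after turn [ 0.8  3.1 14.1]
```

View pics/s3.png

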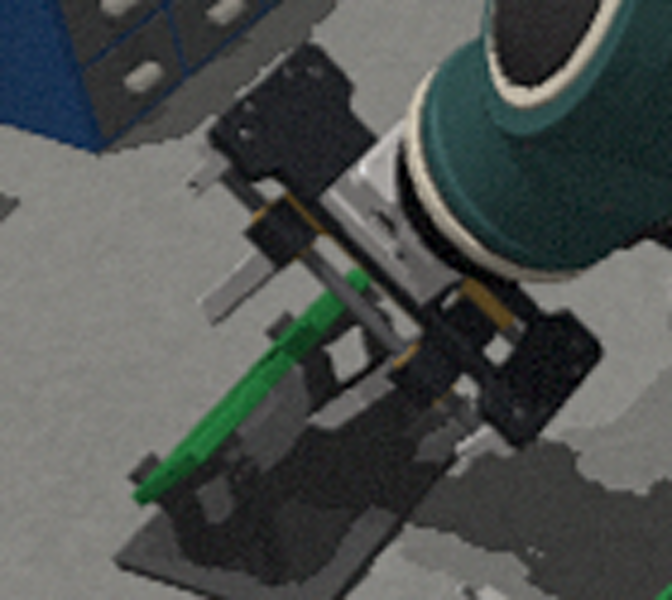

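One finger is in front of the panel (crop 230,300) and one is behind it in the gap, so I'll advance and close.

move_arm(deltas=[[[0,1.5,7,0,0,0,-0.2],[0,1,7,0,0,0,0.2],[0,0,0,0,0,0,0.5],[0,0,0,0,0,0,0.7],[0,0,0,0,0,0,0.75]]], newtons=8)

```text
time: 10.85
ee_pos: [0.5507, -0.2718, 0.0779]
eef_rot: [0.005, -0.011, 0.924, -0.381]
ft_force: [-0.2, 0.7, -0.8]
gripper_width: 0.028
grasp_force: 0.0
```

move_arm(deltas=[[[0,0,0,0,0,0,0.9],[0,0,0,0,0,0,1],[0,0,0,0,0,0,1],[0,0,0,0,0,0,1]]])

```text
time: 11.25
ee_pos: [0.5507, -0.2735, 0.0793]
eef_rot: [0.005, -0.01, 0.924, -0.382]
ft_force: [-1.8, -3.3, 15.4]
gripper_width: 0.0079
grasp_force: 8.0
```

```bash
python3 g.py 549.5 -274.3 78.9 91.5 45
```

```text
now [ 550.7 -273.5   79.3] t 11.25 w 7.9 F [-1.8 -3.3 15.4]
shift before turn [ 1.2 -0.3  0.8] turn [ 0.05 -0.14 -0.19] shift after turn [ 1.2 -0.3  0.8]
```

move_arm(deltas=[[[0,0,0,0,0,0,1],[0,-3,-3,0,0,0,1],[0,-15,-15,0,0,0,1],[0,-30,-30,0,0,0,1],[0,-30,-30,0,0,0,1]]], newtons=40)

```text
time: 11.75
ee_pos: [0.5501, -0.2721, 0.1889]
eef_rot: [0.004, -0.011, 0.925, -0.381]
ft_force: [1.2, 0.2, -0.6]
gripper_width: 0.0074
grasp_force: 40.0
```

move_arm(deltas=[[[0,0,-30,-7.5,0,0,1],[0,0,-15,-7.5,0,0,1],[0,0,0,-7.5,0,0,1],[0,0,0,-7.5,0,0,1],[0,0,0,-7.5,0,0,1]]])

```text
time: 12.25
ee_pos: [0.5506, -0.2415, 0.2226]
eef_rot: [0.003, -0.012, 0.998, -0.061]
ft_force: [0.2, -0.5, -1.3]
gripper_width: 0.0072
grasp_force: 40.0
```

move_arm(deltas=[[[0,0,0,-7.5,0,0,1],[0,0,0,0,0,8.5,1],[0,0,0,0,0,0,1],[0,0,0,0,0,0,1]]])

```text
time: 12.65
ee_pos: [0.55, -0.2413, 0.2211]
eef_rot: [-0.0, 0.06, 0.998, 0.002]
ft_force: [-0.1, 0.7, -1.7]
gripper_width: 0.0079
grasp_force: 40.0
```

```bash
python3 g.py 542.8 22.3 190 82.9 0;python3 -c "
from station import sense;print(sense()['joints'])"
```

```text
now [ 550.  -241.3  221.1] t 12.65 w 7.9 F [-0.1  0.7 -1.7]
shift before turn [ 38.8 260.7  31.9] turn [ 0.18 -0.05  0.2 ] shift after turn [ 39.7 260.6  31.1]
[ 0.11684195  0.37171778  0.31895937  1.66788957 -0.12972366  1.12414387
  1.92218549]
```

move_arm(deltas=[[[6.2,43.5,0,0,0,0,1],[6.2,43.5,0,0,0,0,1],[6.2,43.5,0,0,0,0,1],[6.2,43.5,0,0,0,0,1],[6.2,43.5,0,0,0,0,1]]])

```text
time: 13.15
ee_pos: [0.5457, -0.0193, 0.2222]
eef_rot: [0.0, 0.059, 0.998, 0.002]
ft_force: [1.5, -0.2, -1.2]
gripper_width: 0.0075
grasp_force: 40.0
```

move_arm(deltas=[[[6.2,43.5,30,0,0,0.2,1],[0,0,40,0,0,0,1],[0,0,25,0,0,0,1],[0,0,0,0,0,0,1],[0,0,0,0,0,0,1]]])

```text
time: 13.65
ee_pos: [0.5456, 0.0198, 0.1297]
eef_rot: [-0.0, 0.063, 0.998, 0.002]
ft_force: [-0.4, 0.3, -1.0]
gripper_width: 0.0075
grasp_force: 40.0
```

```bash
python3 g.py 544.8 22.1 110 82.9 0
python3 - <<'E'
from h import *
from station import eyes
o=[]
for n in('scene','top'):
    p,d=eyes.read_camera(n); c=eyes.get_calibration(n); np.savez(n+'4.npz',p=p,d=d,K=c['camera_matrix'],T=c['pose'])
    o.append(p)
a=cv2.resize(o[0][200:310,230:370],None,fx=5.4,fy=5.4,interpolation=cv2.INTER_CUBIC)
cv2.imwrite('pics/s4.png',a[:,:,::-1])
E
```

```text
now [545.6  19.8 129.7] t 13.65 w 7.5 F [-0.4  0.3 -1. ]
shift before turn [ 1.1  2.1 19.7] turn [ 0.18 -0.02 -0.09] shift after turn [ 1.1  2.2 19.7]
```

View pics/s4.png

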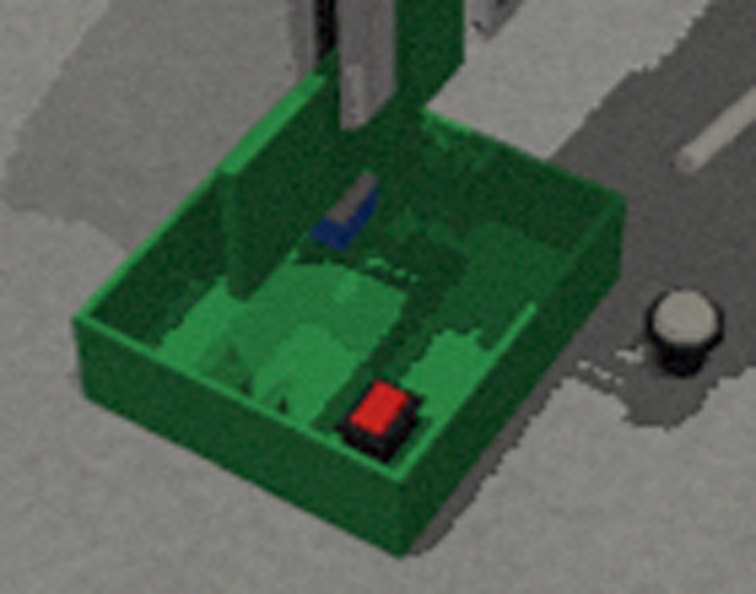

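The panel hangs upright over the tray. Its near lower corner is at crop (238,295), and the tray rim corners are at (78,320), (400,475), (622,200) and about (428,107). I'll check its alignment in this view.

Run:
```python
from h import *
p,d,K,T=load('scene4')
f=lambda a,b,z:(ray(K,T,230+a/5.4-.4,200+b/5.4-.4,z)*1000).round(1)
print('rim',[f(*q,.048)[:2] for q in((78,320),(400,475),(622,200))])
th=np.deg2rad(-7.1);ex=np.array([np.cos(th),np.sin(th)]);ey=np.array([-ex[1],ex[0]])
A,B,C=[f(*q,.048)[:2] for q in((78,320),(400,475),(622,200))]
cen=(A+C)/2; print('tray centre scene',cen, 'AB',np.linalg.norm(A-B),'BC',np.linalg.norm(B-C),'yaw',np.degrees(np.arctan2(*(B-C)[::-1])))
for q,z in (((228,290),.094),((246,297),.094),((222,165),.160),((243,172),.160)):
    w=f(*q,z)[:2]; print(q,w,'in tray: x',(w-cen)@ex,'y',(w-cen)@ey)
```

```text
rim [array([618.5, -58.5]), array([633.3,  83.7]), array([472.8, 104.3])]
tray centre scene [545.65  22.9 ] AB 142.96810833189335 BC 161.81659371028667 yaw -7.313864240771392
(228, 290) [616.    7.5] in tray: x 71.71401457204774 y -6.586547954742859
(246, 297) [616.2  14.9] in tray: x 70.99783003174524 y 0.7814286809578608
(222, 165) [617.   10.1] in tray: x 72.38498267040795 y -3.8828834395000977
(243, 172) [616.9  18.1] in tray: x 71.29693766269543 y 4.043411915909761
```

move_arm(deltas=[[[0.5,2.2,10,0,0,0,1],[0,0,15,0,0,0,1],[0,0,10,0,0,0,1],[0,0,0,0,0,0,1]]])

```text
time: 14.15
ee_pos: [0.5446, 0.0215, 0.0928]
eef_rot: [-0.001, 0.064, 0.998, 0.002]
ft_force: [0.1, -0.2, -1.3]
gripper_width: 0.0074
grasp_force: 40.0
```

```bash
python3 g.py 545.2 22.3 40 82.9 0
python3 - <<'E'
from h import *
from station import eyes
n='top'
p,d=eyes.read_camera(n); c=eyes.get_calibration(n); np.savez(n+'5.npz',p=p,d=d,K=c['camera_matrix'],T=c['pose'])
t=cv2.resize(p[185:295,280:385],None,fx=5,fy=5,interpolation=cv2.INTER_CUBIC)[:,:,::-1]
p,d=eyes.read_camera('scene')
a=cv2.resize(p[235:300,250:320],None,fx=8.4,fy=8.4,interpolation=cv2.INTER_CUBIC)[:545,:,::-1]
a=cv2.resize(a,(270,250)) if 0 else a[:, :270]
h=min(len(a),len(t)); cv2.imwrite('pics/s5.png',np.hstack([t[:h,:525],a[:h]]))
E
```

```text
now [544.6  21.5  92.8] t 14.15 w 7.4 F [ 0.1 -0.2 -1.3]
shift before turn [-0.6  0.8 52.8] turn [ 0.17 -0.12 -0.24] shift after turn [-0.5  0.9 52.8]
```

View pics/s5.png

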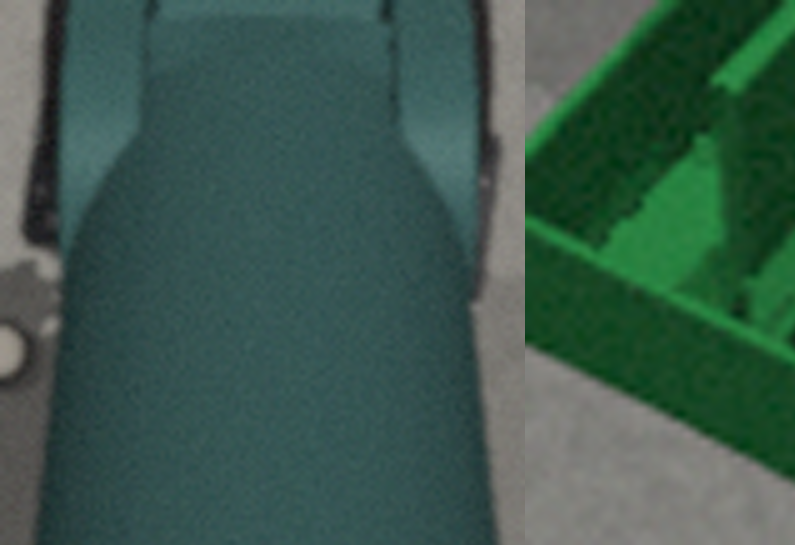

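The arm blocks the top view. In the scene crop the panel's lower corner, near (735,245), comes down at the near ribs. I'll descend in small steps and watch the force.

move_arm(deltas=[[[0,0.7,6,0,0,0,1],[0,0,5,0,0,0,1],[0,0,0,0,0,0,1]]])

```text
time: 14.55
ee_pos: [0.545, 0.0222, 0.0823]
eef_rot: [-0.001, 0.064, 0.998, 0.002]
ft_force: [-1.0, 0.5, -1.1]
gripper_width: 0.0077
grasp_force: 40.0
```

move_arm(deltas=[[[0,0,4,0,0,0,1],[0,0,3,0,0,0,1],[0,0,0,0,0,0,1]]])

```text
time: 14.85
ee_pos: [0.5452, 0.0219, 0.0756]
eef_rot: [-0.0, 0.064, 0.998, 0.001]
ft_force: [-0.5, -1.7, -2.1]
gripper_width: 0.0076
grasp_force: 40.0
```

move_arm(deltas=[[[0,0,3,0,0,0,1],[0,0,3,0,0,0,1],[0,0,0,0,0,0,1]]])

```text
time: 15.15
ee_pos: [0.5452, 0.0219, 0.0695]
eef_rot: [-0.0, 0.064, 0.998, 0.001]
ft_force: [-0.2, -3.7, -2.9]
gripper_width: 0.0079
grasp_force: 40.0
```

```bash
python3 g.py 545.2 22.3 40 82.9 0
```

```text
now [545.2  21.9  69.5] t 15.15 w 7.9 F [-0.2 -3.7 -2.9]
shift before turn [-0.   0.3 29.5] turn [ 0.17 -0.05 -0.26] shift after turn [ 0.   0.4 29.5]
```

move_arm(deltas=[[[0,-0.8,4,0,0,-0.2,1],[0,0,4,0,0,0,1],[0,0,0,0,0,0,1]]])

```text
time: 15.45
ee_pos: [0.545, 0.0217, 0.0613]
eef_rot: [-0.001, 0.062, 0.998, 0.002]
ft_force: [-0.9, -0.7, -1.1]
gripper_width: 0.0076
grasp_force: 40.0
```

move_arm(deltas=[[[0,0,5,0,0,0,1],[0,0,5,0,0,0,1],[0,0,0,0,0,0,1]]])

```text
time: 15.75
ee_pos: [0.5448, 0.0216, 0.0512]
eef_rot: [-0.001, 0.062, 0.998, 0.002]
ft_force: [-0.2, -0.1, -0.6]
gripper_width: 0.0074
grasp_force: 40.0
```

move_arm(deltas=[[[0,0,4,0,0,0,1],[0,0,4,0,0,0,1],[0,0,0,0,0,0,1]]])

```text
time: 16.05
ee_pos: [0.545, 0.0216, 0.0434]
eef_rot: [-0.001, 0.062, 0.998, 0.002]
ft_force: [1.1, 0.6, -1.1]
gripper_width: 0.0075
grasp_force: 40.0
```

```bash
python3 g.py 545.2 22.3 40 82.9 0
```

```text
now [545.   21.6  43.4] t 16.05 w 7.5 F [ 1.1  0.6 -1.1]
shift before turn [-0.1  0.8  3.4] turn [ 0.18 -0.07 -0.05] shift after turn [-0.1  0.8  3.4]
```

move_arm(deltas=[[[0,0,2,0,0,0,1],[0,0,1,0,0,0,1],[0,0,0,0,0,0,1]]])

```text
time: 16.35
ee_pos: [0.5458, 0.0215, 0.0415]
eef_rot: [0.0, 0.062, 0.998, 0.002]
ft_force: [0.1, -0.5, 6.6]
gripper_width: 0.0077
grasp_force: 40.0
```

move_arm(deltas=[[[0,0,1.2,0,0,0,1],[0,0,0,0,0,0,1]]])

```text
time: 16.55
ee_pos: [0.546, 0.0216, 0.0413]
eef_rot: [0.001, 0.062, 0.998, 0.002]
ft_force: [-7.7, -0.3, 28.9]
gripper_width: 0.0074
grasp_force: 40.0
```

It's on the floor, with 29 N of push-back at the expected height. Now I'll release it, opening only partway, and withdraw.

move_arm(deltas=[[[0,0,-1.2,0,0,0,1],[0,0,0,0,0,0,0.7],[0,0,0,0,0,0,0.4],[0,0,0,0,0,0,0.3],[0,0,0,0,0,0,0.3]]])

```text
time: 17.05
ee_pos: [0.5452, 0.0215, 0.0408]
eef_rot: [-0.0, 0.062, 0.998, 0.002]
ft_force: [-0.8, 0.7, 0.8]
gripper_width: 0.0322
grasp_force: 0.0
```

move_arm(deltas=[[[0,0,-10,0,0,0,0.3],[0,0,-30,0,0,0,0.3],[0,0,-45,0,0,0,0.3],[0,0,-45,0,0,0,0.3],[0,0,-45,0,0,0,0.3]]])

```text
time: 17.55
ee_pos: [0.5449, 0.0208, 0.2186]
eef_rot: [0.0, 0.062, 0.998, 0.002]
ft_force: [0.6, 0.4, 0.3]
gripper_width: 0.0328
grasp_force: 0.0
```

move_arm(deltas=[[[0,-45,-10,0,0,0,0.3],[0,-45,0,0,0,0,0.3],[0,-45,0,0,0,0,0.3],[0,-45,0,0,0,0,0.3],[0,-45,0,0,0,0,0.3]]])

```text
time: 18.05
ee_pos: [0.5167, -0.204, 0.2261]
eef_rot: [0.0, 0.062, 0.998, 0.002]
ft_force: [1.6, 0.2, 0.1]
gripper_width: 0.033
grasp_force: 0.0
```

Run:
```python
from h import *
from station import eyes
p,d=eyes.read_camera('top'); t=cv2.resize(p[190:285,280:385],None,fx=4,fy=4,interpolation=cv2.INTER_CUBIC)
q,d=eyes.read_camera('scene'); a=cv2.resize(q[205:300,235:335],None,fx=3.8,fy=4,interpolation=cv2.INTER_CUBIC)
cv2.imwrite('pics/s6.png',np.hstack([t,a])[:,:,::-1])
```

```text
(no output)
```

View pics/s6.png

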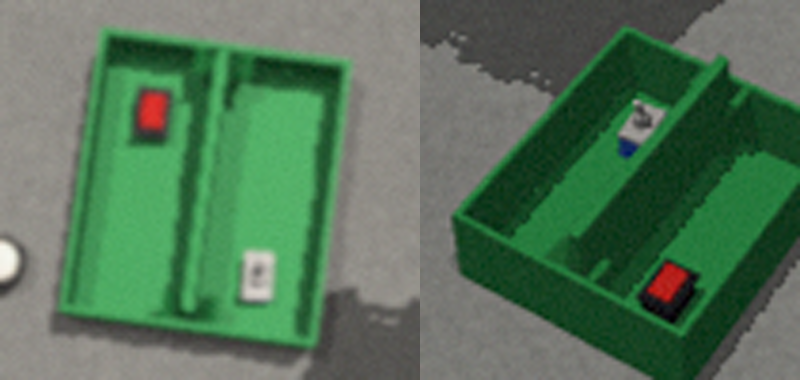

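The divider stands in both grooves, its top edge running from (218,50) to (188,310) in the left crop. The switches haven't moved and the gripper is clear.

move_arm(deltas=[[[0,0,0,0,0,0,0.3],[0,0,0,0,0,0,0.3],[0,0,0,0,0,0,0.3]]])

```text
time: 18.45
ee_pos: [0.5176, -0.2011, 0.2254]
eef_rot: [-0.0, 0.061, 0.998, 0.002]
ft_force: [0.4, 0.2, -0.0]
gripper_width: 0.0334
grasp_force: 0.0
```

```bash
python3 -c "
from station import hand_in;print(hand_in())"
```

```text
the job is handed in; nothing more can be done
None
```

The divider stands fully home in the tray's slot and is released, the tray switches look undisturbed in the last pictures, and the job was handed in at about 18.5 s of the 61 s allowed; the hand-in returned no verdict.

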